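# Clamp a wooden stick in a spring press to the set pressure

### The arm

A 6-joint arm with a two-finger parallel gripper is mounted at the origin on a cart in front of the work surface, level with it; the furniture and walls round the work are solid. World frame = base frame: x ahead of the robot, y to its left, z up, the work surface at z = 0. Lengths are in mm, angles in rad, forces in N, time in s.
With the tool pointing down it reaches from about 275 to 1000 mm from the base axis. Payload 8.4 kg.
Tool frame: the origin (TCP) lies at the very end of the fingers, on their centre line; the grasp point (between the pads) lies 19 mm behind it; z points along the fingers, y is the line along which they close (so a half turn about z gives the same grasp; the last joint's range is limited). The gripper opens to 85 mm and grips with 20 to 120 N. Pads are 22 mm wide; open, the fingers measure 114 mm over their backs; the gripper's body (76 mm by 85 mm) begins 54 mm behind the grasp point. The pads swing forward as they close: fully open they stand 13 mm farther back than shut.
Start: joints at [1.103, 0.353, 1.633, -0, 1.155, -0.002], TCP at [280.71, 558.417, 231.281] pointing down, gripper open.
Joint ranges: [-2.63, 2.63], [-0.92, 2.1], [0.06, 2.66], [-1.3, 4.44], [0, 2.69], [-3.02, 3.02]. Speed limits (rad/s): [2.22, 2.22, 2.79, 3.14, 3.14, 3.14].

### API

Orientations are given as [roll, pitch, yaw] about the fixed x, y, z axes, in that order (R = Rz(yaw) Ry(pitch) Rx(roll)).
In Python, from rig import sensors, grab_frame, camera_params, order gives the robot as it stands. The module is installed in compiled form; this text tells all that it offers.
- The arm moves only by the tool move_arm, never from a script. Its argument "motion" is a list of rows, each a list of 7 numbers: the turn, a rotation vector about the tool's x, y, z in parts of the range, where 1.0 means 2 pi rad, then the shift along the tool's x, y, z in a scale on which 1.0 is 50 cm, then the finger opening in m, from 0 to 0.0854. A call has 1 to 8 rows; each row is the pose to reach, as a shift and turn from the pose commanded when the call began, along the tool's axes at that moment; what a row does not reach only later rows make up. A row lasts 1/8 s, in which the tool goes at most 62.5 mm and 10.7 degrees, less where a joint would pass 70% of its speed; a pose out of reach is approached as far as the arm can. Shift and turn numbers lie between -1 and 1, and a call with a number outside is refused. A call with a gripper value outside its range is refused whole. The fingers move at their own pace and stop on an object; "grip_force" is the grip in N (left out, the last holds). Time passes only in rows, so rows that repeat a pose let the fingers close. It gives the time, the measured TCP pose, the force, the opening and the grip force at its end, in the units of the state.
- sensors.sense(): the state, without advancing time (a new reading comes with each control period).
- grab_frame(name): name is "scene" or "side" or "wrist"; returns (picture, depth): 480x640x3 uint8, red, green, blue; 480x640 float32, mm along the optical axis (not along the pixel's ray), 0 where there is no reading.
- camera_params(name): a dict with "camera_matrix" (3x3 intrinsics, pixels), "k1" (the pictures are not rectified: a ray, as slopes to the right and down, at radius r is drawn at 1 + k1 r^2 times it, then the intrinsics apply), "world_from_camera" (4x4, takes a point from camera to world coordinates). Camera axes: x right, y down, z forward; pixel columns grow to the right and rows downward; lengths in mm; the calibration is good to about 2 mm. A picture is of the moment at which its call begins: read the wrist's pose just before it. camera_params takes no time and is no camera call; for the wrist camera it gives the pose at the moment of the call.
- order.sign_off(): hands the job in; it is judged then, once.
The state is a dict: "clock": time; "qpos": joint angles; "qvel": joint speeds; "joint_efforts": joint torques, N m; "eef_pos": TCP position; "tcp_rot": TCP orientation; "contact_force": force on the tool from outside, world axes, zero at the start; "wrist_torque": the same for the moment, N m; "opening": opening from 0.0 (shut) to 1.0 (fully open); "grasp_force": force on a finger pad.
Only numpy, scipy, OpenCV 4.12 (cv2) and the standard library are available. Lean on these libraries where they do the work, as an engineer would, in place of code of your own. Each camera call takes 0.05 s, during which the arm holds its last target. There are 200 camera calls.

### The job

Clamp the pale square wooden stick in the green spring press, leaving the tin, the tape measure and the marking gauge where they are: lay it lengthwise in the channel and push it gently but fully home against the steel stop at the back. Then turn the black knurled knob clockwise, so that the sprung foot bears down on the stick, until the gauge's black needle lies over the green set hand, never letting it enter the red sector, and let go.

Things in the scene. Friction and masses are not known exactly. Their poses are not given: they have to be found in the camera images.
- press: Green cast bench press, bolted down. Origin on the bench under the vertical spindle axis; the throat opens to its -x, the column stands at its +x (x 44 to 80 mm). Base plate x -105 to 85, y +-52, top z=10 mm. On it a channel along x, 46 mm wide between side guides (from x=-80; lips turned out, top z=31 mm). Over the throat a boss of radius 27 from z=126 to 172 mm; nothing above the knob
- press_seat (a point): Point on the channel floor where the origin of the stick lies when it is fully home: press frame x=-75, y=0, z=10 mm. Axes as the press; +x is the way in
- channel_mouth (a point): Middle of the channel's open front end on its floor: press frame x=-80, y=0, z=10 mm. Axes as the press
- stop: Steel end stop at the back of the channel, 14 x 44 x 32 mm high, origin at the centre of its underside; its face towards the mouth is at press x=25 mm. Rigid: a moving arm raises the force quickly, so push slowly and stop at a force rise of a few newtons (25 N bruises the end)
- stick: Pale wooden stick 200 x 40 x 40 mm, 0.1 to 0.2 kg, loose on the bench. Origin at the centre of its underside, x along its length. Either end may go in first. Fully home it reaches 175 mm in front of the knob axis; gripped 40 to 55 mm from its middle towards the outer end, the gripper stays clear of the press head and its gauge
- knob_grip (a point): Centre of the black knurled round knob, 50 mm diameter, 30 mm high (z 181 to 211 mm), vertical axis; point on the axis at mid-height, axes as the press. It turns in place without rising, clockwise from above to press; its underside is 9 mm above the head, so fingertips may go 20 mm below this point. Friction 0.15 N m: it stays where it is left
- needle (a joint): Gauge reading, black needle (rad): 0 at rest, growing clockwise seen from in front. The knob drives the ram down 10 mm a turn; the round foot (35 mm) hangs anything from 2 to 5 mm over the stick at first. Once it bears, its spring (8 N a mm) gives and the needle rises 0.35 rad a mm, about 0.55 rad per radian of knob. Red sector from 1.6
- set_hand (a joint): Position of the gauge's green set hand (rad), on the needle's scale: the reading to be reached. It differs from day to day (0.75 to 1.2) and does not move
- needle_tip (a point): Tip of the black needle, 18 mm from the middle of the gauge: a white dial of 56 mm diameter on an arm of the ram, its middle 60 mm to the +y side and 34 mm to the -x side of the knob axis at z about 105 mm; it faces -x of the press, tilted up by 43 degrees
- set_tip (a point): Tip of the green set hand, 18 mm from the middle of the gauge
- screw_tin: Tin, 86 mm diameter, 40 mm high, a bystander; origin at the centre of its underside
- tape_measure: Yellow tape measure, 80 x 31 x 66 mm, a bystander; origin at the centre of its underside
- marking_gauge: Wooden marking gauge lying on the bench, 200 x 58 x 66 mm, a bystander; origin at the centre of its underside

How it is judged:
By the outcome, as a careful person would: the job done as asked, in the order asked, and still so for the second after the job is handed in, with the robot touching nothing.
It also fails if it takes over 72 s, if anything falls off the work surface, if the arm or the gripper's body presses on something with over 40 N, if the wrist force passes 120 N, or if a joint passes its speed limit or range.

## Working session

There is one attempt and no reset: what is moved stays moved. The work goes in short steps, Python scripts to look and compute and a tool call to move; the robot and the scene stay as the last step left them, time stands still between calls to the robot, and variables do not carry over. Pictures are saved under pics/ and viewed, at most 10 in all, crops included, and the job is handed in when it is done.

Besides the shell and the picture viewer there is one more tool, called after "Request:" as name(argument=value, ...), one argument or row to a line, values as JSON. move_arm: Moves the arm, as the interface text tells. Its arguments: {"type":"object","properties":{"motion":{"type":"array","items":{"type":"array","items":{"type":"number"}}},"grip_force":{"type":"number"}},"required":["motion"]}

```bash
mkdir -p pics; cat > h.py <<'E'
import numpy as np, cv2
from rig import sensors, grab_frame, camera_params, order
from scipy.spatial.transform import Rotation as R
def snap(n):
    p=camera_params(n); im,d=grab_frame(n); np.savez('last_%s.npz'%n,im=im,d=d,K=p['camera_matrix'],k1=p['k1'],T=p['world_from_camera']); return im
def load(n): return np.load('last_%s.npz'%n)
def rays(f,uv):
    K=np.array(f['K']);k1=float(f['k1'])
    return cv2.undistortPoints(np.array(uv,float).reshape(-1,1,2),K,np.array([k1,0,0,0,0])).reshape(-1,2)
def pts(f,uv):  # by depth
    uv=np.array(uv); s=rays(f,uv); z=np.array([np.median(f['d'][v-1:v+2,u-1:u+2]) for u,v in uv.astype(int)])
    T=f['T']; return np.c_[s*z[:,None],z]@T[:3,:3].T+T[:3,3]
def onz(f,uv,h):
    s=rays(f,uv);T=f['T'];d=np.c_[s,np.ones(len(s))]@T[:3,:3].T;o=T[:3,3];return o+d*((h-o[2])/d[:,2])[:,None]
def proj(f,P):
    T=f['T'];P=np.atleast_2d(P);c=(P-T[:3,3])@T[:3,:3];s=c[:,:2]/c[:,2:];r2=(s**2).sum(1,keepdims=True);s=s*(1+float(f['k1'])*r2)
    K=np.array(f['K']);return np.c_[s[:,0]*K[0,0]+K[0,2],s[:,1]*K[1,1]+K[1,2]]
def save(n,im): cv2.imwrite('pics/'+n,im[:,:,::-1])
E
python3 - <<'E'
from h import *
a=snap('scene');b=snap('side')
save('scene0.png',a);save('side0.png',b)
print(sensors.sense())
for n in('scene','side'):print(camera_params(n))
E
```

```text
{'clock': 0.1, 'qpos': array([ 1.10262828e+00,  3.53565182e-01,  1.63405684e+00, -1.63153570e-05,
        1.15522449e+00, -2.39910631e-03]), 'qvel': array([-0.00033106, -0.00130773, -0.00245624,  0.00216484,  0.00055459,
        0.00013275]), 'joint_efforts': array([ 3.49127440e-04, -6.06364489e+01, -3.42814887e+01,  9.11213010e-05,
        4.06639781e-03,  4.69878967e-05]), 'eef_pos': array([280.50229462, 558.03413824, 230.64657562]), 'tcp_rot': array([-3.14033876e+00,  1.19102324e-05,  2.67583032e+00]), 'contact_force': array([-0.60656715,  0.48060463,  0.29987591]), 'wrist_torque': array([-0.01775814,  0.01346072,  0.00636669]), 'grasp_force': 0.0, 'opening': 1.000496181438877}
{'camera_matrix': array([[622.95039096,   0.        , 320.5047453 ],
       [  0.        , 622.95039096, 241.90206439],
       [  0.        ,   0.        ,   1.        ]]), 'k1': 0.0019470401813464636, 'world_from_camera': array([[ 7.87635005e-01, -4.66214158e-01,  4.02834282e-01,
         3.21674648e+01],
       [-6.16140086e-01, -5.97650772e-01,  5.13015545e-01,
        -9.03803266e+02],
       [ 1.57910930e-03, -6.52271350e-01, -7.57983900e-01,
         9.48629594e+02],
       [ 0.00000000e+00,  0.00000000e+00,  0.00000000e+00,
         1.00000000e+00]])}
{'camera_matrix': array([[476.34867508,   0.        , 320.40581346],
       [  0.        , 476.34867508, 235.99290243],
       [  0.        ,   0.        ,   1.        ]]), 'k1': -0.07603863108660168, 'world_from_camera': array([[ 9.81862428e-01, -1.08745690e-01,  1.55307911e-01,
         3.05506780e+02],
       [-1.88437326e-01, -6.50103903e-01,  7.36108884e-01,
        -9.79032551e+02],
       [ 2.09176105e-02, -7.52023464e-01, -6.58804344e-01,
         7.07580058e+02],
       [ 0.00000000e+00,  0.00000000e+00,  0.00000000e+00,
         1.00000000e+00]])}
```

View pics/scene0.png

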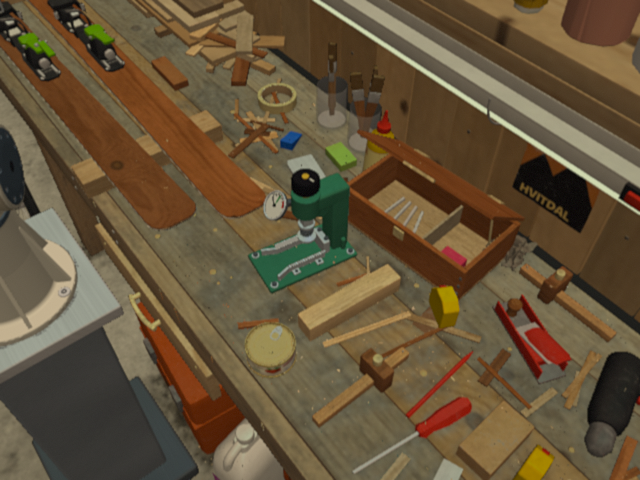

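View pics/side0.png

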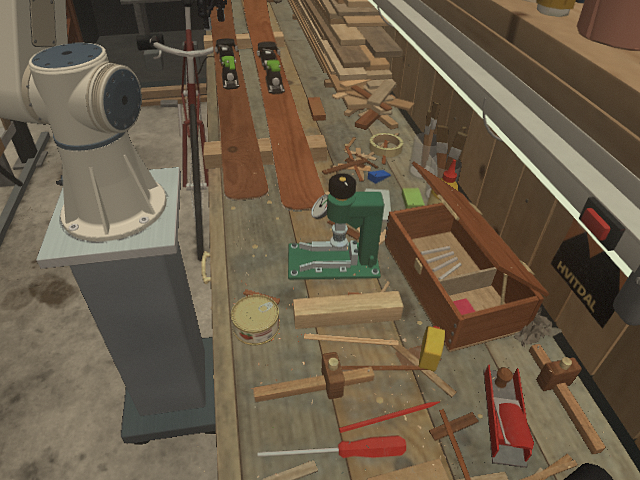

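```bash
cat >> h.py <<'E'
def cloud(f):
    v,u=np.mgrid[0:480,0:640]; uv=np.c_[u.ravel(),v.ravel()]; s=rays(f,uv); z=f['d'].ravel(); T=f['T']
    return (np.c_[s*z[:,None],z]@T[:3,:3].T+T[:3,3]).reshape(480,640,3)
E
python3 - <<'E'
from h import *
for n,box,kb in(('scene',(285,255,410,345),(285,165,330,205)),('side',(285,285,415,335),(325,170,365,205))):
    f=load(n);c=cloud(f);im=f['im'].astype(int)
    x0,y0,x1,y1=box
    m=np.zeros((480,640),bool);m[y0:y1,x0:x1]=1
    s=m&(abs(c[:,:,2]-40)<5)
    p=c[s][:,:2].astype(np.float32);print(n,'stick',len(p),c[s][:,2].mean(),cv2.minAreaRect(p))
    x0,y0,x1,y1=kb
    m[:]=0;m[y0:y1,x0:x1]=1
    s=m&(abs(c[:,:,2]-211)<4);p=c[s][:,:2].astype(np.float32);print('knob',len(p),c[s][:,2].mean(),cv2.minEnclosingCircle(p))
    g=(im[:,:,1]>im[:,:,0]+15)&(im[:,:,1]>im[:,:,2]+5)
    s=g&(abs(c[:,:,2]-10)<4);s[:160]=0;s[:,450:]=0;p=c[s][:,:2].astype(np.float32);k=np.linalg.norm(p-[450,0],axis=1)<1e9
    s2=np.zeros((480,640),np.uint8);s2[s]=1;nl,l,st,_=cv2.connectedComponentsWithStats(s2)
    p=c[s&(l>0)];print('plate',len(p),cv2.minAreaRect(p[:,:2].astype(np.float32)))
    for q in range(1,nl):
        if st[q,4]>60: print(st[q],c[l==q].mean(0).round())
im=load('scene')['im'];save('crop1.png',np.hstack([cv2.resize(im[160:360,235:410],None,fx=2.2,fy=2.8),cv2.resize(load('side')['im'][160:360,275:410],None,fx=2.8,fy=2.8)]))
E
```

```text
scene stick 2177 41.96276074961966 ((478.73468017578125, -371.38665771484375), (149.91033935546875, 297.2925720214844), 88.57125091552734)
knob 360 212.54334885685563 ((491.1927795410156, -272.91192626953125), 26.322111129760742)
plate 1542 ((483.4327392578125, -272.0157470703125), (106.8405990600586, 191.74337768554688), 80.99781036376953)
[ 248  241  109   52 1507] [ 458. -284.   12.]
side stick 1979 40.333924663900596 ((477.9429626464844, -424.2201843261719), (44.3100700378418, 201.2982940673828), 85.95939636230469)
knob 309 210.10456961760895 ((491.8197326660156, -278.911865234375), 24.77716827392578)
plate 1592 ((481.8595886230469, -276.34527587890625), (104.17244720458984, 188.8862762451172), 80.97438049316406)
[ 288  243   93   36 1579] [ 465. -289.   11.]
```

View pics/crop1.png

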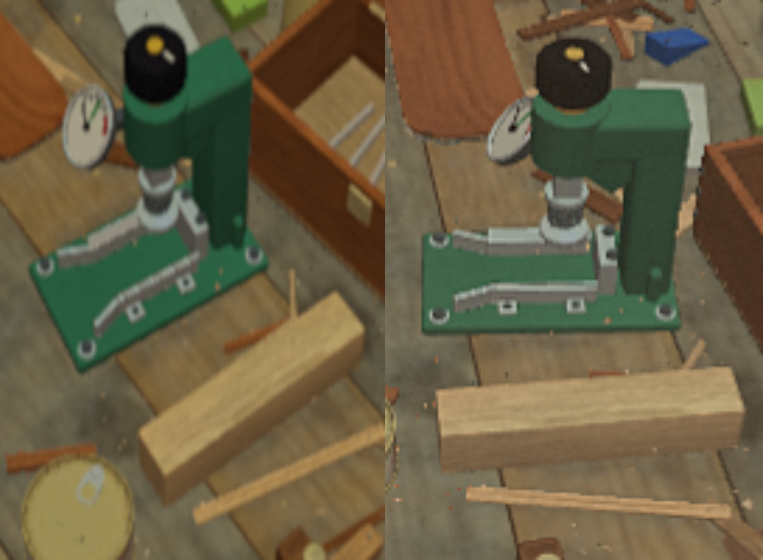

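```bash
cat >> h.py <<'E'
def plan(pos,rpy,cmd=None):
    s=sensors.sense(); p0,r0=cmd if cmd is not None else (s['eef_pos'],s['tcp_rot'])
    A=R.from_euler('xyz',r0);B=R.from_euler('xyz',rpy)
    print('turn',(A.inv()*B).as_rotvec().round(4),'shift mm',A.inv().apply(np.array(pos)-p0).round(1))
def st():
    s=sensors.sense();print({k:np.round(s[k],2) for k in('clock','eef_pos','contact_force','opening','grasp_force')},s['tcp_rot'].round(4),'q',s['qpos'].round(3))
E
python3 - <<'E'
from h import *
s=sensors.sense();T=camera_params('wrist')['world_from_camera'];A=R.from_euler('xyz',s['tcp_rot'])
print(A.inv().apply(T[:3,3]-s['eef_pos']),A.inv().as_matrix()@T[:3,:3]);print(camera_params('wrist')['camera_matrix'])
c=([280.71,558.417,231.281],[-np.pi,0,2.6758])
plan([330,-60,300],[-np.pi,0,-0.07],c)
plan([340,-330,300],[-np.pi,0,-0.07],c)
E
```

```text
[  80.6808132     0.73741859 -143.45697602] [[ 2.16379157e-04 -9.49837959e-01 -3.12742394e-01]
 [ 9.99999736e-01  4.22415551e-04 -5.91052663e-04]
 [ 6.93511506e-04 -3.12742183e-01  9.49837800e-01]]
[[368.14229338   0.         320.94683755]
 [  0.         368.14229338 235.58559481]
 [  0.           0.           1.        ]]
turn [-0.      0.      2.7458] shift mm [-321.8 -530.4  -68.7]
turn [-0.      0.      2.7458] shift mm [-452.  -767.1  -68.7]
```

```bash
python3 - <<'E'
from h import *
c=([280.71,558.417,231.281],[-np.pi,0,2.6758])
plan([340,110,300],[-np.pi,0,2.876],c)
plan([380,-340,300],[-np.pi,0,3.0758],([340,110,300],[-np.pi,0,2.876]))
E
```

```text
turn [-0.     -0.     -0.2002] shift mm [-254.4 -374.   -68.7]
turn [-0.     -0.     -0.1998] shift mm [-156.7 -423.7    0. ]
```

The manual's scale: shifts go in shares of 50 cm and turns go in shares of 2 pi rad. Converting my numbers, -0.374 m / 0.5 = -0.748, -0.327 m / 0.5 = -0.654, -0.2 rad / 6.2832 = -0.0318.

Request:
move_arm(
  motion=[
    [0,0,-0.004,-0.0636,-0.0936,-0.02,0.0854],
    [0,0,-0.008,-0.1272,-0.187,-0.04,0.0854],
    [0,0,-0.0119,-0.1908,-0.28,-0.06,0.0854],
    [0,0,-0.0159,-0.254,-0.374,-0.08,0.0854],
    [0,0,-0.0199,-0.318,-0.468,-0.1,0.0854],
    [0,0,-0.0239,-0.382,-0.56,-0.12,0.0854],
    [0,0,-0.0279,-0.446,-0.654,-0.14,0.0854],
    [0,0,-0.0318,-0.508,-0.748,-0.14,0.0854],
  ],
)

```text
clock: 1.1
eef_pos: [339.9, 108.6, 302.0]
tcp_rot: [3.141, 0.002, 2.877]
contact_force: [1.0, 0.4, 0.7]
opening: 1.0
grasp_force: 0.0
```

Converted, -0.424 m / 0.5 = -0.848, -0.371 m / 0.5 = -0.742, -0.2 rad / 6.2832 = -0.0318.

Request:
move_arm(
  motion=[
    [0,0,-0.004,-0.0392,-0.106,0,0.0854],
    [0,0,-0.008,-0.0784,-0.212,0,0.0854],
    [0,0,-0.0119,-0.1176,-0.318,0,0.0854],
    [0,0,-0.0159,-0.157,-0.424,0,0.0854],
    [0,0,-0.0199,-0.196,-0.53,0,0.0854],
    [0,0,-0.0239,-0.2352,-0.636,0,0.0854],
    [0,0,-0.0279,-0.274,-0.742,0,0.0854],
    [0,0,-0.0318,-0.314,-0.848,0,0.0854],
  ],
)

```text
clock: 2.1
eef_pos: [379.4, -342.1, 301.0]
tcp_rot: [3.141, -0.0, 3.076]
contact_force: [1.4, -0.6, 0.0]
opening: 1.003
grasp_force: 0.0
```

```bash
python3 - <<'E'
from h import *
st();im=snap('wrist');save('w0.png',im);st()
E
```

```text
{'clock': np.float64(2.1), 'eef_pos': array([ 379.4 , -342.07,  301.04]), 'contact_force': array([ 1.39, -0.64,  0.04]), 'opening': np.float64(1.0), 'grasp_force': np.float64(0.0)} [ 3.1413e+00 -1.0000e-04  3.0761e+00] q [-0.737  0.109  1.79   0.     1.242 -2.242]
{'clock': np.float64(2.15), 'eef_pos': array([ 380.28, -347.92,  301.01]), 'contact_force': array([ 0.23, -3.49,  0.55]), 'opening': np.float64(1.0), 'grasp_force': np.float64(0.0)} [-3.1375e+00  8.0000e-04  3.0768e+00] q [-0.742  0.115  1.784 -0.003  1.24  -2.247]
```

View pics/w0.png

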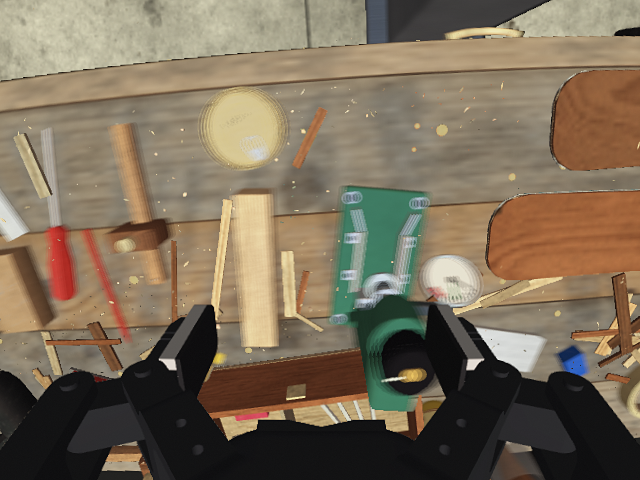

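Request:
move_arm(
  motion=[
    [0,0,0,0,0,0,0.0854],
    [0,0,0,0,0,0,0.0854],
    [0,0,0,0,0,0,0.0854],
  ],
)

```text
clock: 2.52
eef_pos: [379.8, -339.0, 301.4]
tcp_rot: [3.141, -0.0, 3.077]
contact_force: [-0.3, -0.0, -0.7]
opening: 1.0
grasp_force: 0.0
```

```bash
cat > m.py <<'E'
from h import *
st();im=snap('wrist');save('w1.png',im)
f=load('wrist');c=cloud(f);I=f['im'].astype(int);uu=np.arange(640)[None,:]+0*c[:,:,0];vv=np.arange(480)[:,None]+0*c[:,:,0]
s=(abs(c[:,:,2]-40)<4)&(uu>215)&(uu<290)&(vv>170)&(vv<365)&(I.sum(2)>280)
print('stick',s.sum(),c[s].mean(0),cv2.minAreaRect(c[s][:,:2].astype(np.float32)))
k=(abs(c[:,:,2]-211)<4)&(uu>370)&(uu<440)&(vv>310)&(vv<400)
print('knob',k.sum(),c[k].mean(0),cv2.minEnclosingCircle(c[k][:,:2].astype(np.float32)))
g=(I[:,:,1]>I[:,:,0]+15)&(I[:,:,1]>I[:,:,2]+5)&(abs(c[:,:,2]-10)<4)&(uu>320)&(uu<440)&(vv>170)&(vv<340)
print('plate',g.sum(),c[g].mean(0),cv2.minAreaRect(c[g][:,:2].astype(np.float32)),cv2.boxPoints(cv2.minAreaRect(c[g][:,:2].astype(np.float32))))
E
python3 m.py
python3 -c "
from h import *
im=load('wrist')['im'];save('w1c.png',cv2.resize(im[170:370,220:500],None,fx=2.85,fy=2.85,interpolation=cv2.INTER_CUBIC))"
```

```text
{'clock': np.float64(2.52), 'eef_pos': array([ 379.79, -339.02,  301.39]), 'contact_force': array([-0.32, -0.04, -0.65]), 'opening': np.float64(1.0), 'grasp_force': np.float64(0.0)} [ 3.1414 -0.      3.077 ] q [-0.732  0.106  1.793  0.     1.242 -2.238]
stick 5107 [ 469.60572841 -421.00823199   40.74069473] ((477.4186706542969, -421.8840637207031), (40.8248176574707, 200.54295349121094), 85.94815063476562)
knob 2123 [ 489.46651841 -277.50673848  211.35466191] ((491.8595275878906, -274.3708190917969), 24.95362091064453)
plate 6730 [ 453.41230434 -273.76741694   10.6392481 ] ((481.9039306640625, -272.0591125488281), (104.13270568847656, 189.76620483398438), 81.41764068603516) [[ 380.3134  -309.38297]
 [ 567.95465 -337.70193]
 [ 583.4945  -234.73526]
 [ 395.8532  -206.41629]]
```

View pics/w1c.png

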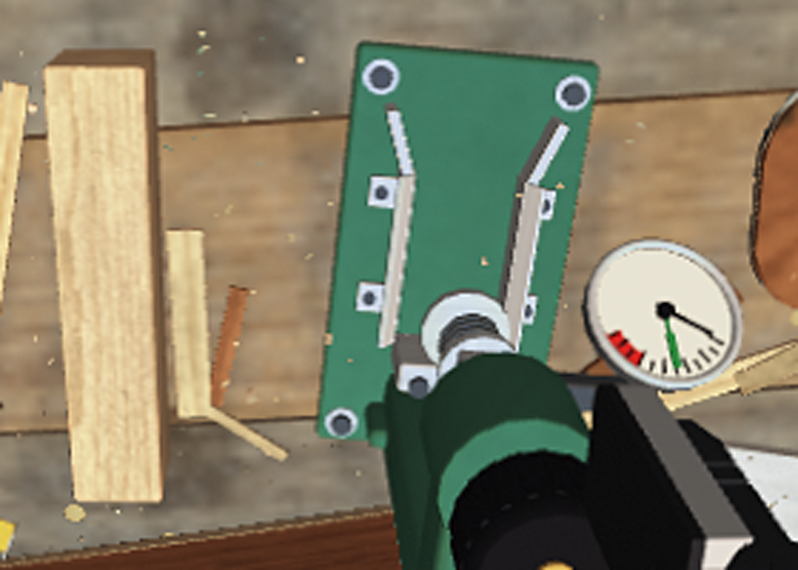

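```bash
python3 - <<'E'
from h import *
c=([380,-340,300],[-np.pi,0,3.076])
plan([430.5,-418.6,80],[-np.pi,0,3.0709],c)
f=load('wrist');c=cloud(f);I=f['im'].astype(int)
# local heights round the grasp
for d in (-60,-50,-40,-30,30,40,50,60):
    P=np.array([430.5+d*.0706,-418.6+d*.9975]);k=np.linalg.norm(c[:,:,:2]-P,axis=2)<10
    print(d,k.sum(),np.percentile(c[k][:,2],[5,95]).round(1) if k.any() else '')
# plate side edges
g=(I[:,:,1]>I[:,:,0]+15)&(I[:,:,1]>I[:,:,2]+5)&(abs(c[:,:,2]-10)<4)
for side in(0,1):
    L=[]
    for v in range(195,(300 if side==0 else 250)):
        u=np.where(g[v,320:440])[0]+320
        if len(u): L.append((u[0] if side==0 else u[-1],v))
    P=onz(f,L,10);q=cv2.fitLine(P[:,:2].astype(np.float32),cv2.DIST_HUBER,0,.01,.01).ravel();print(np.degrees(np.arctan(q[1]/q[0])),'dist of knob',(np.array([491.8,-274])-q[2:])@[-q[1],q[0]])
E
```

```text
turn [0.     0.     0.0051] shift mm [-55.5 -75.1 220. ]
-60 177 [-0.6  6.1]
-50 181 [0.3 7.2]
-40 197 [-0.4  7.1]
-30 100 [-0.7  2.4]
30 194 [-0.6  2.2]
40 188 [-0.8  1.8]
50 191 [-0.5  2. ]
60 187 [-0.5  2. ]
-8.49726 dist of knob 50.91778333126749
-8.665423 dist of knob -50.854380173725616
```

Converted, 0.288 m / 0.5 = 0.576, 0.276 m / 0.5 = 0.552, 0.005 rad / 6.2832 = 0.0008.

Request:
move_arm(
  motion=[
    [0,0,0.0008,-0.028,-0.038,0.11,0.065],
    [0,0,0.0008,-0.056,-0.076,0.22,0.065],
    [0,0,0.0008,-0.084,-0.114,0.33,0.065],
    [0,0,0.0008,-0.111,-0.15,0.41,0.065],
    [0,0,0.0008,-0.111,-0.15,0.47,0.065],
    [0,0,0.0008,-0.111,-0.15,0.52,0.065],
    [0,0,0.0008,-0.111,-0.15,0.552,0.065],
    [0,0,0.0008,-0.111,-0.15,0.576,0.065],
  ],
)

```text
clock: 3.58
eef_pos: [430.5, -418.4, 13.0]
tcp_rot: [-3.141, 0.0, 3.071]
contact_force: [-1.1, 0.5, -0.2]
opening: 0.758
grasp_force: 0.0
```

Request:
move_arm(
  motion=[
    [0,0,0,0,0,0,0.065],
    [0,0,0,0,0,0,0.03],
    [0,0,0,0,0,0,0.03],
    [0,0,0,0,0,0,0.03],
    [0,0,0,0,0,0,0.03],
  ],
  grip_force=40,
)

```text
clock: 4.2
eef_pos: [430.8, -419.2, 14.4]
tcp_rot: [-3.14, 0.001, 3.071]
contact_force: [-0.7, 1.1, 7.4]
opening: 0.464
grasp_force: 41.5
```

```bash
python3 - <<'E'
from h import *
st()
E
```

```text
{'clock': np.float64(4.2), 'eef_pos': array([ 430.8 , -419.23,   14.36]), 'contact_force': array([-0.72,  1.09,  7.37]), 'opening': np.float64(0.46), 'grasp_force': np.float64(41.53)} [-3.1405e+00  1.3000e-03  3.0707e+00] q [-0.774  0.591  1.826  0.     0.723 -2.274]
```

```bash
python3 - <<'E'
from h import *
c=([430.5,-418.6,12],[-np.pi,0,3.071])
plan([310,-410,92],[-np.pi,0,3.071],c)
plan([309.9,-246.5,92],[-np.pi,0,2.992],c)
plan([309.9,-246.5,45],[-np.pi,0,2.992],c)
E
```

```text
turn [0. 0. 0.] shift mm [ 1.208e+02  1.000e-01 -8.000e+01]
turn [0.    0.    0.079] shift mm [132.4 163.2 -80. ]
turn [0.    0.    0.079] shift mm [132.4 163.2 -33. ]
```

Converted, 0.123 m / 0.5 = 0.246, 0.121 m / 0.5 = 0.242, 0.02 rad / 6.2832 = 0.0032.

Request:
move_arm(
  motion=[
    [0,0,0,0,0,-0.04,0.03],
    [0,0,0,0,0,-0.1,0.03],
    [0,0,0,0.03,0,-0.16,0.03],
    [0,0,0,0.09,0,-0.16,0.03],
    [0,0,0,0.17,0,-0.16,0.03],
    [0,0,0,0.23,0,-0.16,0.03],
    [0,0,0.0016,0.242,0.03,-0.16,0.03],
    [0,0,0.0032,0.246,0.08,-0.16,0.03],
  ],
  grip_force=50,
)

```text
clock: 5.2
eef_pos: [310.5, -370.0, 94.2]
tcp_rot: [-3.141, 0.001, 3.049]
contact_force: [0.7, 1.1, -0.7]
opening: 0.455
grasp_force: 51.6
```

```bash
python3 - <<'E'
from h import *
st();plan([309.9,-246.5,92],[-np.pi,0,2.992],([310.3,-370.2,92],[-np.pi,0,3.051]))
E
```

```text
{'clock': np.float64(5.2), 'eef_pos': array([ 310.51, -370.01,   94.21]), 'contact_force': array([ 0.66,  1.07, -0.7 ]), 'opening': np.float64(0.46), 'grasp_force': np.float64(51.55)} [-3.1406e+00  1.2000e-03  3.0486e+00] q [-0.876  0.323  2.049  0.     0.768 -2.354]
turn [0.    0.    0.059] shift mm [ 11.6 123.2  -0. ]
```

Converted, 0.1232 m / 0.5 = 0.2464, 0.1 m / 0.5 = 0.2, 0.059 rad / 6.2832 = 0.0094.

Request:
move_arm(
  motion=[
    [0,0,0.0024,0.006,0.06,0,0.03],
    [0,0,0.0048,0.012,0.13,0,0.03],
    [0,0,0.0072,0.018,0.2,0,0.03],
    [0,0,0.0094,0.023,0.2464,0.01,0.03],
    [0,0,0.0094,0.023,0.2464,0.05,0.03],
    [0,0,0.0094,0.023,0.2464,0.086,0.03],
    [0,0,0.0094,0.023,0.2464,0.086,0.03],
    [0,0,0.0094,0.023,0.2464,0.086,0.03],
  ],
)

```text
clock: 6.2
eef_pos: [310.6, -246.4, 51.0]
tcp_rot: [-3.141, 0.001, 2.992]
contact_force: [0.8, -0.3, -1.1]
opening: 0.457
grasp_force: 51.5
```

```bash
python3 - <<'E'
from h import *
st();a=snap('wrist');b=snap('scene');c=snap('side')
save('ins.png',np.hstack([cv2.resize(a[150:480,170:470],(480,528)),cv2.resize(c[190:320,270:400],(310,310))[:,:]if 0 else cv2.copyMakeBorder(cv2.resize(c[190:320,270:400],(310,310)),0,218,0,0,cv2.BORDER_CONSTANT)]))
f=load('wrist');c=cloud(f);I=f['im'].astype(int)
# stick top as seen by the wrist camera, in press frame
d=c-np.array([491.8,-274,0]);y=-.15;px=d[:,:,0]*np.cos(y)+d[:,:,1]*np.sin(y);py=-d[:,:,0]*np.sin(y)+d[:,:,1]*np.cos(y)
s=(c[:,:,2]>60)&(c[:,:,2]<85)&(abs(py)<35)&(px>-175)&(px<-15)&(I[:,:,0]>I[:,:,2]+15)&(I.sum(2)>250)
print(s.sum(),np.percentile(c[s][:,2],[5,50,95]),px[s].min(),px[s].max())
for a in range(-150,-35,15):
    k=s&(abs(px-a)<4)
    if k.any():print(a,k.sum(),py[k].min().round(1),py[k].max().round(1),np.median(c[k][:,2]).round(1))
E
```

```text
{'clock': np.float64(6.2), 'eef_pos': array([ 310.6 , -246.37,   50.97]), 'contact_force': array([ 0.8 , -0.35, -1.09]), 'opening': np.float64(0.46), 'grasp_force': np.float64(51.47)} [-3.1413e+00  6.0000e-04  2.9919e+00] q [-0.674  0.302  2.248  0.     0.592 -2.096]
6057 [76.50034771 77.37139909 78.22060338] -174.9981718673737 -141.9431103836562
-150 1472 -19.0 21.1 77.3
```

View pics/ins.png

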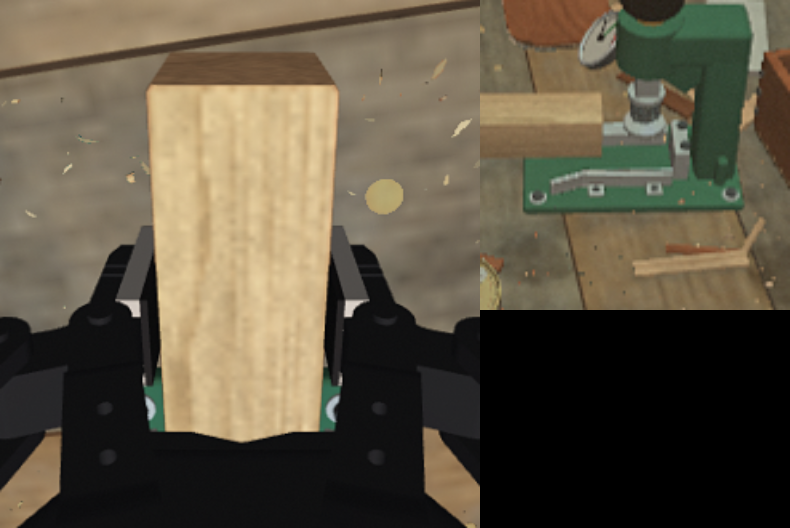

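Converted, 0.025 m / 0.5 = 0.05, -0.001 m / 0.5 = -0.002.

Request:
move_arm(
  motion=[
    [0,0,0,0,-0.002,0.016,0.03],
    [0,0,0,0,-0.002,0.032,0.03],
    [0,0,0,0,-0.002,0.044,0.03],
    [0,0,0,0,-0.002,0.05,0.03],
    [0,0,0,0,-0.002,0.05,0.03],
  ],
)

```text
clock: 6.98
eef_pos: [309.8, -247.2, 25.0]
tcp_rot: [3.141, -0.001, 2.992]
contact_force: [-0.5, -0.3, -1.3]
opening: 0.459
grasp_force: 51.6
```

```bash
cat > sc.py <<'E'
from h import *
st()
y=-.15
for n in('side','scene'):
    snap(n);f=load(n);c=cloud(f)
    d=c-np.array([491.8,-274,0]);px=d[:,:,0]*np.cos(y)+d[:,:,1]*np.sin(y);py=-d[:,:,0]*np.sin(y)+d[:,:,1]*np.cos(y);I=f['im'].astype(int)
    s=(c[:,:,2]>42)&(c[:,:,2]<62)&(abs(py)<26)&(px>-290)&(px<20)&(I[:,:,0]>I[:,:,2]+20)
    print(n,s.sum(),'px',px[s].min().round(1),px[s].max().round(1))
    for a in range(-160,20,20):
        k=s&(abs(px-a)<5)
        if k.sum()>8:print(a,k.sum(),np.percentile(py[k],[2,98]).round(1),np.percentile(c[k][:,2],[20,50,80]).round(1))
E
python3 sc.py
```

```text
{'clock': np.float64(6.98), 'eef_pos': array([ 309.78, -247.17,   24.98]), 'contact_force': array([-0.48, -0.32, -1.27]), 'opening': np.float64(0.46), 'grasp_force': np.float64(51.59)} [ 3.1412e+00 -6.0000e-04  2.9917e+00] q [-0.677  0.362  2.258  0.     0.522 -2.098]
side 1334 px -237.5 -14.4
-160 79 [-23.3  15.1] [49.6 51.2 52. ]
-140 78 [-22.   15.1] [49.3 50.9 51.7]
-120 76 [-21.9  15.6] [49.3 50.9 51.8]
-100 76 [-23.1  15.3] [49.  50.5 51.8]
-80 83 [-23.  19.] [48.9 50.5 51.6]
-60 81 [-22.6  19.2] [49.  50.7 51.9]
-40 63 [-22.   17.7] [49.3 50.7 51.8]
scene 1829 px -236.6 -5.1
-160 13 [-20.3  -0.5] [45.4 50.9 52. ]
-140 113 [-20.3  20.5] [51.2 53.6 55. ]
-120 113 [-20.1  20.1] [51.6 53.4 55.3]
-100 108 [-20.4  19.9] [51.3 53.6 55.2]
-80 104 [-20.5  20.5] [51.1 53.  54.8]
-60 104 [-20.6  20.1] [50.6 53.6 55. ]
-40 91 [-19.6  18.5] [51.5 53.  55.1]
```

Converted, -0.052 m / 0.5 = -0.104, -0.048 m / 0.5 = -0.096.

Request:
move_arm(
  motion=[
    [0,0,0,0,0,0.002,0.03],
    [0,0,0,-0.02,0,0.002,0.03],
    [0,0,0,-0.04,0,0.002,0.03],
    [0,0,0,-0.06,0,0.002,0.03],
    [0,0,0,-0.08,0,0.002,0.03],
    [0,0,0,-0.096,0,0.002,0.03],
    [0,0,0,-0.104,0,0.002,0.03],
    [0,0,0,-0.104,0,0.002,0.03],
  ],
)

```text
clock: 8.07
eef_pos: [362.0, -255.1, 24.3]
tcp_rot: [3.142, 0.0, 2.992]
contact_force: [-0.3, 1.3, 4.3]
opening: 0.457
grasp_force: 52.1
```

Converted, -0.006 m / 0.5 = -0.012, -0.005 m / 0.5 = -0.01.

Request:
move_arm(
  motion=[
    [0,0,0,-0.002,0,0,0.03],
    [0,0,0,-0.004,0,0,0.03],
    [0,0,0,-0.006,0,0,0.03],
    [0,0,0,-0.008,0,0,0.03],
    [0,0,0,-0.01,0,0,0.03],
    [0,0,0,-0.012,0,0,0.03],
    [0,0,0,-0.012,0,0,0.03],
  ],
)

```text
clock: 8.95
eef_pos: [366.3, -255.5, 24.3]
tcp_rot: [3.141, -0.002, 2.992]
contact_force: [-6.1, -0.3, 9.7]
opening: 0.459
grasp_force: 53.0
```

```bash
python3 sc.py
```

```text
{'clock': np.float64(8.95), 'eef_pos': array([ 366.32, -255.5 ,   24.35]), 'contact_force': array([-6.11, -0.25,  9.7 ]), 'opening': np.float64(0.46), 'grasp_force': np.float64(52.96)} [ 3.1409e+00 -2.0000e-03  2.9918e+00] q [-6.120e-01  4.140e-01  2.155e+00 -1.000e-03  5.750e-01 -2.033e+00]
side 1190 px -210.9 19.9
-160 76 [-21.9  17.2] [48.8 50.2 51.6]
-100 76 [-22.9  14.1] [49.1 50.5 52. ]
-80 83 [-24.   18.3] [49.1 50.5 51.4]
-60 82 [-23.3  18.3] [49.1 50.3 51.6]
-40 79 [-22.3  18. ] [49.  50.2 51.4]
-20 73 [-22.   17.3] [48.9 50.3 51.7]
0 28 [-23.  -12.3] [47.  49.  50.6]
scene 1503 px -210.2 19.8
-160 115 [-20.8  19.6] [51.4 53.  54.5]
-140 111 [-19.7  20.2] [50.7 53.  54.6]
-100 11 [-19.9   8.1] [44.4 49.3 51.7]
-80 110 [-20.5  18.9] [51.2 53.1 55.1]
-60 110 [-19.8  19.6] [50.8 53.2 54.8]
-40 100 [-19.3  19.4] [50.6 53.1 54.9]
-20 101 [-19.7  21. ] [50.9 53.5 54.9]
0 33 [-21.2   1.9] [47.  51.7 54.1]
```

Converted, -0.001 m / 0.5 = -0.002, -0.0005 m / 0.5 = -0.001.

Request:
move_arm(
  motion=[
    [0,0,0,0,0,-0.001,0.03],
    [0,0,0,0,0,-0.002,0.03],
    [0,0,0,0,0,-0.002,0.03],
  ],
)

```text
clock: 9.43
eef_pos: [367.5, -256.0, 25.2]
tcp_rot: [-3.142, 0.0, 2.992]
contact_force: [-0.5, 0.3, -1.6]
opening: 0.457
grasp_force: 51.5
```

```bash
python3 - <<'E'
from h import *
st();y=-.15;o=np.array([491.8,-274])
a=snap('wrist');f=load('wrist');c=cloud(f)
d=c[:,:,:2]-o;px=d[:,:,0]*np.cos(y)+d[:,:,1]*np.sin(y);py=-d[:,:,0]*np.sin(y)+d[:,:,1]*np.cos(y)
s=(abs(c[:,:,2]-50)<4)&(abs(py)<15)&(px<-130);print('outer end px',np.percentile(px[s],[.1,1,3]),np.median(c[s][:,2]))
for n in('scene','side'):
    f=load(n);c=cloud(f);d=c[:,:,:2]-o;px=d[:,:,0]*np.cos(y)+d[:,:,1]*np.sin(y);py=-d[:,:,0]*np.sin(y)+d[:,:,1]*np.cos(y)
    s=(abs(c[:,:,2]-51)<6)&(abs(py)<15)&(px<-150)&(px>-230);print(n,np.percentile(px[s],[.1,1,3]))
b=snap('scene');c=snap('side')
save('home.png',np.hstack([cv2.resize(b[200:290,270:350],(440,495),interpolation=cv2.INTER_CUBIC),cv2.resize(c[195:285,310:375],(357,495),interpolation=cv2.INTER_CUBIC)]))
E
```

```text
{'clock': np.float64(9.43), 'eef_pos': array([ 367.55, -256.05,   25.24]), 'contact_force': array([-0.47,  0.29, -1.62]), 'opening': np.float64(0.46), 'grasp_force': np.float64(51.54)} [-3.1415e+00  3.0000e-04  2.9918e+00] q [-0.612  0.413  2.153  0.     0.575 -2.033]
outer end px [-178.83309617 -178.65896201 -178.34566535] 51.7181987283918
scene [-203.45588153 -179.17377203 -178.8589477 ]
side [-180.17870602 -179.45513858 -178.8812745 ]
```

View pics/home.png

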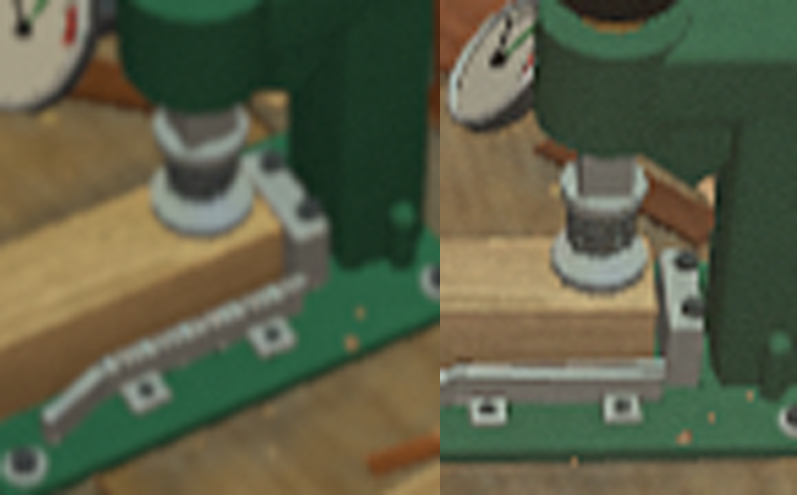

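Request:
move_arm(
  motion=[
    [0,0,0,-0.0012,0,0.001,0.03],
    [0,0,0,-0.0024,0,0.001,0.03],
    [0,0,0,-0.0036,0,0.001,0.03],
    [0,0,0,-0.0048,0,0.001,0.03],
    [0,0,0,-0.0048,0,0.001,0.03],
  ],
)

```text
clock: 10.2
eef_pos: [369.7, -256.4, 24.8]
tcp_rot: [-3.142, 0.0, 2.992]
contact_force: [-0.6, 0.1, -0.5]
opening: 0.455
grasp_force: 51.5
```

Converted, -0.001 m / 0.5 = -0.002, -0.0005 m / 0.5 = -0.001.

Request:
move_arm(
  motion=[
    [0,0,0,-0.001,0,0,0.03],
    [0,0,0,-0.002,0,0,0.03],
    [0,0,0,-0.002,0,0,0.03],
  ],
)

```text
clock: 10.58
eef_pos: [370.7, -256.5, 24.8]
tcp_rot: [-3.142, 0.0, 2.992]
contact_force: [0.1, -1.2, -2.0]
opening: 0.455
grasp_force: 51.5
```

Converted, -0.001 m / 0.5 = -0.002, -0.0005 m / 0.5 = -0.001.

Request:
move_arm(
  motion=[
    [0,0,0,-0.001,0,0,0.03],
    [0,0,0,-0.002,0,0,0.03],
    [0,0,0,-0.002,0,0,0.03],
  ],
)

```text
clock: 10.95
eef_pos: [371.6, -256.6, 24.8]
tcp_rot: [3.142, -0.0, 2.992]
contact_force: [0.3, 0.5, -1.7]
opening: 0.456
grasp_force: 51.5
```

Converted, -0.001 m / 0.5 = -0.002, -0.0005 m / 0.5 = -0.001.

Request:
move_arm(
  motion=[
    [0,0,0,-0.001,0,0,0.03],
    [0,0,0,-0.002,0,0,0.03],
    [0,0,0,-0.002,0,0,0.03],
  ],
)

```text
clock: 11.32
eef_pos: [371.6, -256.4, 24.6]
tcp_rot: [3.141, -0.002, 2.992]
contact_force: [-4.9, -1.4, -0.0]
opening: 0.461
grasp_force: 51.7
```

Converted, 0.0006 m / 0.5 = 0.0012.

Request:
move_arm(
  motion=[
    [0,0,0,0,0,0.0012,0.03],
    [0,0,0,0,0,0.0012,0.03],
    [0,0,0,0,0,0.0012,0.045],
    [0,0,0,0,0,0.0012,0.055],
    [0,0,0,0,0,0.0012,0.07],
    [0,0,0,0,0,0.0012,0.07],
  ],
)

```text
clock: 12.08
eef_pos: [372.8, -256.8, 24.2]
tcp_rot: [-3.142, 0.0, 2.992]
contact_force: [-0.2, 0.4, -0.1]
opening: 0.819
grasp_force: 0.0
```

```bash
python3 - <<'E'
from h import *
st();y=-.15;o=np.array([491.8,-274])
a=snap('wrist');snap('scene');snap('side')
for n in('wrist','scene','side'):
    f=load(n);c=cloud(f);d=c[:,:,:2]-o;px=d[:,:,0]*np.cos(y)+d[:,:,1]*np.sin(y);py=-d[:,:,0]*np.sin(y)+d[:,:,1]*np.cos(y)
    s=(abs(c[:,:,2]-51)<5)&(abs(py)<15)&(px<-150)&(px>-230);print(n,np.percentile(px[s],[.1,1,3]),np.percentile(py[(abs(c[:,:,2]-51)<4)&(px<-150)&(px>-170)&(abs(py)<30)],[1,99]))
E
```

```text
{'clock': np.float64(12.08), 'eef_pos': array([ 372.79, -256.82,   24.18]), 'contact_force': array([-0.19,  0.42, -0.06]), 'opening': np.float64(0.82), 'grasp_force': np.float64(0.0)} [-3.1415e+00  2.0000e-04  2.9918e+00] q [-0.607  0.42   2.144  0.     0.578 -2.028]
wrist [-174.81106669 -174.68692549 -174.50847885] [-19.03942048  19.54454408]
scene [-194.47222417 -174.1525349  -173.59928476] [-19.74809603  20.94605076]
side [-174.67070055 -174.33451805 -173.92202891] [-22.03446593  16.82299259]
```

```bash
cat >> h.py <<'E'
O=np.array([491.8,-274.,0]);RP=R.from_euler('z',-.15)
def P(x,y,z): return RP.apply([x,y,z])+O
def dial(f,name,dz=0,S=10):   # rectified dial: upright seen from in front, S px per mm, needs lengths in mm
    t=np.radians(43);C=np.array([-34,60,105+dz]);rt=np.array([0,-1,0]);up=np.array([np.sin(t),0,np.cos(t)])
    g=(np.arange(-30,30,1/S));X,Y=np.meshgrid(g,-g)
    W=RP.apply((C+X[...,None]*rt+Y[...,None]*up).reshape(-1,3))+O
    uv=proj(f,W).reshape(len(g),len(g),2).astype(np.float32)
    im=cv2.remap(f['im'],uv[...,0],uv[...,1],cv2.INTER_CUBIC);save(name,im);return im
E
python3 - <<'E'
from h import *
c=([372.8,-256.8,24.2],[-np.pi,0,2.9918])
plan(P(-60,60,230),[-np.pi,0,2.9916],c);print(P(-60,60,230))
plan(P(0,0,250),[-np.pi,0,3.95],(P(-60,60,230),[-np.pi,0,2.9918]))
E
```

```text
turn [0.     0.     0.0002] shift mm [ -60.2   60.8 -205.8]
[ 441.44002327 -205.70744738  230.        ]
turn [ 0.     -0.     -0.9582] shift mm [-60. -60. -20.]
```

Request:
move_arm(
  motion=[
    [0,0,0,0,0,-0.06,0.08],
    [0,0,0,0,0,-0.16,0.08],
    [0,0,0,0,0,-0.26,0.08],
    [0,0,0,-0.02,0.02,-0.36,0.08],
    [0,0,0,-0.08,0.07,-0.412,0.08],
    [0,0,0,-0.121,0.121,-0.412,0.08],
    [0,0,0,-0.121,0.121,-0.412,0.08],
    [0,0,0,-0.121,0.121,-0.412,0.08],
  ],
)

```text
clock: 13.22
eef_pos: [440.8, -205.9, 229.8]
tcp_rot: [3.142, -0.001, 2.992]
contact_force: [0.1, 0.6, 1.0]
opening: 0.939
grasp_force: 0.0
```

```bash
python3 - <<'E'
from h import *
st();a=snap('wrist');f=load('wrist');d=dial(f,'d0.png')
snap('scene');e=dial(load('scene'),'d0s.png')
save('d0all.png',cv2.resize(np.hstack([d,e]),(800,400)))
p=proj(f,P(-34,60,105))[0];print(p)
E
```

```text
{'clock': np.float64(13.22), 'eef_pos': array([ 440.83, -205.91,  229.75]), 'contact_force': array([0.13, 0.57, 1.03]), 'opening': np.float64(0.94), 'grasp_force': np.float64(0.0)} [ 3.1415e+00 -1.1000e-03  2.9924e+00] q [-0.44   0.138  1.922 -0.     1.082 -1.861]
[320.445384   258.55475688]
```

View pics/d0all.png

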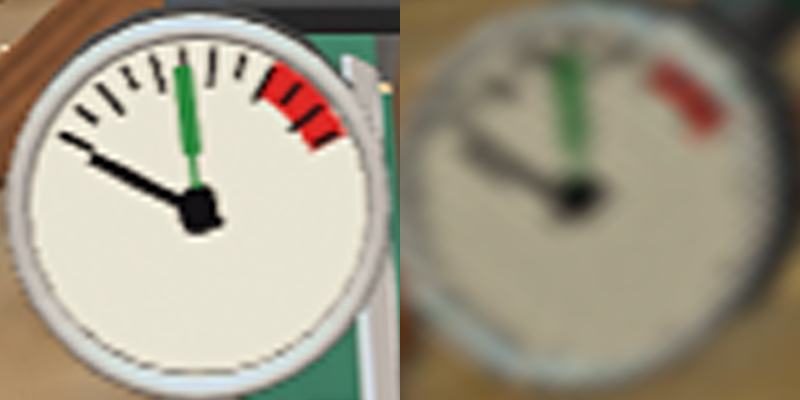

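```bash
cat >> h.py <<'E'
def read(im,S=10):
    I=im.astype(int);mx=I.max(2);n=len(im);yy,xx=np.mgrid[0:n,0:n]
    dark=(mx<90); b=cv2.connectedComponentsWithStats(((mx<90)&(np.hypot(xx-n/2,yy-n/2)<8*S)).astype(np.uint8))
    e=cv2.erode(dark.astype(np.uint8),np.ones((2*S+1,2*S+1)))*(np.hypot(xx-n/2,yy-n/2)<8*S)
    if e.sum()==0: e=(dark&(np.hypot(xx-n/2,yy-n/2)<4*S)).astype(int)
    cx,cy=(xx*e).sum()/e.sum(),(yy*e).sum()/e.sum()
    r=np.hypot(xx-cx,yy-cy)/S;ring=(r>6)&(r<17)
    a=np.arctan2(xx-cx,cy-yy)
    g=ring&(I[:,:,1]>I[:,:,0]+30)&(I[:,:,1]>I[:,:,2]+20);k=ring&dark
    red=(r>10)&(r<25)&(I[:,:,0]>150)&(I[:,:,1]<100)&(I[:,:,2]<100)
    A=lambda m:np.angle(np.exp(1j*a[m]).mean()) if m.any() else np.nan
    print('hub',cx/S-30,30-cy/S,'needle',A(k).round(3),k.sum(),'set',A(g).round(3),g.sum(),'diff set-needle',(A(g)-A(k)).round(3),'red',np.percentile(a[red],[2,98]).round(3) if red.any() else '')
E
python3 - <<'E'
from h import *
for n in('d0','d0s'): read(cv2.imread('pics/%s.png'%n)[:,:,::-1])
E
```

```text
hub -0.28680555555555287 -1.4437500000000014 needle -1.127 1855 set -0.112 2757 diff set-needle 1.014 red [0.515 1.051]Traceback (most recent call last):
  File "<stdin>", line 2, in <module>
  File "h.py", line 47, in read
    print('hub',cx/S-30,30-cy/S,'needle',A(k).round(3),k.sum(),'set',A(g).round(3),g.sum(),'diff set-needle',(A(g)-A(k)).round(3),'red',np.percentile(a[red],[2,98]).round(3) if red.any() else '')
                                         ^^^^^^^^^^
AttributeError: 'float' object has no attribute 'round'
```

Converted, -0.06 m / 0.5 = -0.12, -0.05 m / 0.5 = -0.1, -0.958 rad / 6.2832 = -0.1525.

Request:
move_arm(
  motion=[
    [0,0,-0.0255,-0.02,-0.02,-0.04,0.08],
    [0,0,-0.0509,-0.04,-0.04,-0.04,0.08],
    [0,0,-0.0764,-0.06,-0.06,-0.04,0.08],
    [0,0,-0.1019,-0.08,-0.08,-0.04,0.08],
    [0,0,-0.1273,-0.1,-0.1,-0.04,0.08],
    [0,0,-0.1525,-0.12,-0.12,-0.04,0.08],
    [0,0,-0.1525,-0.12,-0.12,-0.04,0.08],
    [0,0,-0.1525,-0.12,-0.12,-0.04,0.08],
  ],
)

```text
clock: 14.32
eef_pos: [491.0, -274.2, 249.9]
tcp_rot: [3.141, -0.0, -2.338]
contact_force: [0.5, -0.2, -0.3]
opening: 0.935
grasp_force: 0.0
```

```bash
python3 - <<'E'
from h import *
st();plan([491.8,-274,182],[-np.pi,0,3.95-2*np.pi])
snap('wrist');f=load('wrist');c=cloud(f)
k=(abs(c[:,:,2]-211)<2.5)&(np.linalg.norm(c[:,:,:2]-O[:2],axis=2)<40)
if k.sum()>20:print('knob',k.sum(),cv2.minEnclosingCircle(c[k][:,:2].astype(np.float32)))
d=dial(f,'d1.png');read(d)
E
```

```text
{'clock': np.float64(14.32), 'eef_pos': array([ 491.04, -274.16,  249.86]), 'contact_force': array([ 0.52, -0.19, -0.27]), 'opening': np.float64(0.94), 'grasp_force': np.float64(0.0)} [ 3.1406e+00 -2.0000e-04 -2.3376e+00] q [-0.512  0.239  1.748  0.     1.155 -2.887]
turn [ 0.001  -0.0002 -0.0044] shift mm [-0.7 -0.5 67.9]
knob 5227 ((492.2336730957031, -274.0323791503906), 24.35048484802246)
hub -1.2409946885562526 -2.308932882665381 needle -1.185 2196 set -0.076 3194 diff set-needle 1.109 red [0.537 1.012]
```

Converted, 0.068 m / 0.5 = 0.136, 0.063 m / 0.5 = 0.126.

Request:
move_arm(
  motion=[
    [0,0,0,-0.001,-0.0006,0.06,0.08],
    [0,0,0,-0.001,-0.0006,0.1,0.08],
    [0,0,0,-0.001,-0.0006,0.126,0.08],
    [0,0,0,-0.001,-0.0006,0.136,0.08],
    [0,0,0,-0.001,-0.0006,0.136,0.03],
    [0,0,0,-0.001,-0.0006,0.136,0.03],
    [0,0,0,-0.001,-0.0006,0.136,0.03],
    [0,0,0,-0.001,-0.0006,0.136,0.03],
  ],
  grip_force=50,
)

```text
clock: 15.38
eef_pos: [492.7, -274.2, 183.2]
tcp_rot: [-3.141, 0.0, -2.334]
contact_force: [-1.5, 0.9, 5.6]
opening: 0.571
grasp_force: 51.5
```

Converted, 1.25 rad / 6.2832 = 0.1989.

Request:
move_arm(
  motion=[
    [0,0,0.0239,0,0,0,0.03],
    [0,0,0.0509,0,0,0,0.03],
    [0,0,0.078,0,0,0,0.03],
    [0,0,0.105,0,0,0,0.03],
    [0,0,0.1321,0,0,0,0.03],
    [0,0,0.1592,0,0,0,0.03],
    [0,0,0.183,0,0,0,0.03],
    [0,0,0.1989,0,0,0,0.03],
  ],
)

```text
clock: 16.38
eef_pos: [492.7, -274.5, 183.2]
tcp_rot: [-3.141, 0.001, 2.696]
contact_force: [-2.3, 0.9, 6.1]
opening: 0.573
grasp_force: 51.5
```

```bash
sed -i 's/A=lambda.*/A=lambda m:np.round(np.angle(np.exp(1j*a[m]).mean()),3) if m.any() else np.float64(np.nan)/' h.py; cat > rd.py <<'E'
from h import *
import sys
st();print(sensors.sense()['wrist_torque'].round(2))
a=snap('wrist');b=snap('scene');dz=float(sys.argv[1])
print('needle vis in wrist',proj(load('wrist'),P(-34,60,105+dz)))
d=dial(load('wrist'),'dw_%s.png'%sys.argv[2],dz);read(d);e=dial(load('scene'),'ds_%s.png'%sys.argv[2],dz);read(e)
save('v_%s.png'%sys.argv[2],cv2.resize(np.hstack([d,e]),(800,400)))
E
python3 rd.py -2 a
```

```text
{'clock': np.float64(16.38), 'eef_pos': array([ 492.73, -274.51,  183.23]), 'contact_force': array([-2.34,  0.94,  6.1 ]), 'opening': np.float64(0.57), 'grasp_force': np.float64(51.45)} [-3.1411e+00  1.3000e-03  2.6960e+00] q [-0.511  0.31   1.813 -0.     1.017 -1.636]
[0.08 0.36 0.17]
needle vis in wrist [[398.5999483  166.35669585]]
hub -0.8983870967741936 -1.1474340175953088 needle -1.14 1387 set -0.093 2993 diff set-needle 1.047 red [0.521 1.049]
hub -3.7656652360515004 0.643433476394847 needle nan 0 set -0.051 910 diff set-needle nan red
```

View pics/v_a.png

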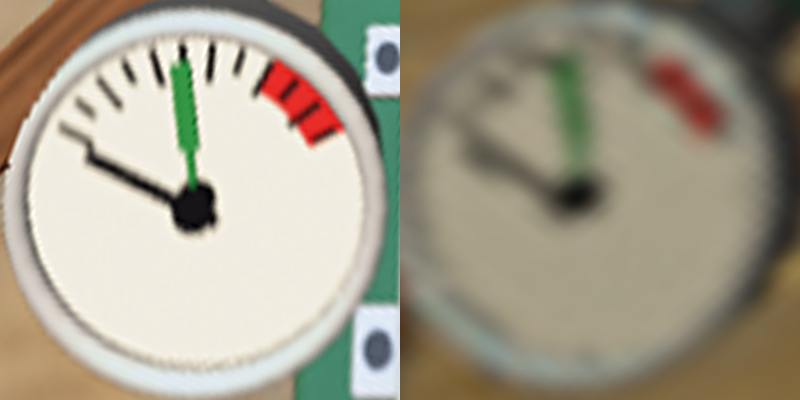

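Converted, 1 rad / 6.2832 = 0.1592.

Request:
move_arm(
  motion=[
    [0,0,0.0239,0,0,0,0.03],
    [0,0,0.0477,0,0,0,0.03],
    [0,0,0.0716,0,0,0,0.03],
    [0,0,0.0955,0,0,0,0.03],
    [0,0,0.1194,0,0,0,0.03],
    [0,0,0.1432,0,0,0,0.03],
    [0,0,0.1592,0,0,0,0.03],
    [0,0,0.1592,0,0,0,0.03],
  ],
)

```text
clock: 17.48
eef_pos: [492.5, -274.7, 183.2]
tcp_rot: [3.141, 0.001, 1.698]
contact_force: [-3.6, -0.7, 5.4]
opening: 0.573
grasp_force: 51.7
```

```bash
python3 rd.py -3.5 b
```

```text
{'clock': np.float64(17.48), 'eef_pos': array([ 492.5 , -274.68,  183.24]), 'contact_force': array([-3.56, -0.69,  5.41]), 'opening': np.float64(0.57), 'grasp_force': np.float64(51.7)} [3.1411e+00 1.3000e-03 1.6982e+00] q [-5.110e-01  3.100e-01  1.813e+00 -1.000e-03  1.018e+00 -6.380e-01]
[-0.13  0.55 -0.14]
needle vis in wrist [[292.49944114 138.19108748]]
hub -0.15462459194777267 -2.7161588683351425 needle -0.973 2084 set -0.113 2703 diff set-needle 0.86 red [0.476 0.983]
hub -4.233448038540949 0.9220233998623542 needle nan 0 set -0.005 1331 diff set-needle nan red [0.719 1.112]
```

Converted, 0.8 rad / 6.2832 = 0.1273.

Request:
move_arm(
  motion=[
    [0,0,0.0191,0,0,0,0.03],
    [0,0,0.0382,0,0,0,0.03],
    [0,0,0.0573,0,0,0,0.03],
    [0,0,0.0764,0,0,0,0.03],
    [0,0,0.0955,0,0,0,0.03],
    [0,0,0.1114,0,0,0,0.03],
    [0,0,0.1273,0,0,0,0.03],
    [0,0,0.1273,0,0,0,0.03],
  ],
)

```text
clock: 18.58
eef_pos: [492.3, -274.6, 183.2]
tcp_rot: [3.141, 0.001, 0.898]
contact_force: [-3.7, -1.0, 6.9]
opening: 0.569
grasp_force: 51.8
```

```bash
python3 rd.py -4 c
```

```text
{'clock': np.float64(18.58), 'eef_pos': array([ 492.27, -274.64,  183.23]), 'contact_force': array([-3.66, -0.99,  6.93]), 'opening': np.float64(0.57), 'grasp_force': np.float64(51.78)} [3.1408e+00 8.0000e-04 8.9820e-01] q [-5.110e-01  3.100e-01  1.813e+00 -1.000e-03  1.018e+00  1.620e-01]
[-0.09  0.75 -0.12]
needle vis in wrist [[225.26724373 191.78871453]]
hub -0.2516094032549745 -3.8546112115732356 needle -0.5 2619 set -0.104 2826 diff set-needle 0.396 red [0.443 0.907]
hub -3.2911111111111104 0.7002222222222194 needle -0.492 235 set -0.044 1322 diff set-needle 0.448 red [0.805 1.101]
```

Converted, 0.58 rad / 6.2832 = 0.0923.

Request:
move_arm(
  motion=[
    [0,0,0.0239,0,0,0,0.03],
    [0,0,0.0477,0,0,0,0.03],
    [0,0,0.0716,0,0,0,0.03],
    [0,0,0.0923,0,0,0,0.03],
    [0,0,0.1019,0,0,0,0.03],
    [0,0,0.1019,0,0,0,0.03],
    [0,0,0.1019,0,0,0,0.08],
    [0,0,0.1019,0,0,0,0.08],
  ],
)

```text
clock: 19.68
eef_pos: [492.7, -274.2, 182.4]
tcp_rot: [3.141, -0.001, 0.26]
contact_force: [-0.3, 0.5, -1.1]
opening: 0.938
grasp_force: 0.0
```

Converted, -0.07 m / 0.5 = -0.14, -0.06 m / 0.5 = -0.12.

Request:
move_arm(
  motion=[
    [0,0,0,0,0,0,0.08],
    [0,0,0,0,0,-0.04,0.08],
    [0,0,0,0,0,-0.12,0.08],
    [0,0,0,0,0,-0.14,0.08],
  ],
)

```text
clock: 20.18
eef_pos: [493.6, -274.7, 254.6]
tcp_rot: [3.139, -0.003, 0.26]
contact_force: [0.1, -0.5, 0.0]
opening: 0.933
grasp_force: 0.0
```

```bash
python3 rd.py -4 d; python3 -c "
from h import *
plan(P(-60,60,230),[-np.pi,0,2.2])"
```

```text
{'clock': np.float64(20.18), 'eef_pos': array([ 493.61, -274.73,  254.61]), 'contact_force': array([ 0.1 , -0.46,  0.04]), 'opening': np.float64(0.93), 'grasp_force': np.float64(0.0)} [ 3.1389e+00 -2.8000e-03  2.5980e-01] q [-0.511  0.236  1.741  0.     1.161  0.8  ]
[ 0.03  0.   -0.01]
needle vis in wrist [[238.67067936 226.43463123]]
hub -0.6620384979488776 -3.073461659829597 needle -0.208 2952 set -0.051 1724 diff set-needle 0.157 red [0.488 0.963]
hub -2.2430107526881713 0.3034408602150549 needle -0.158 2545 set nan 0 diff set-needle nan red [0.72  0.819]
turn [ 2.6000e-03  4.0000e-04 -1.9402e+00] shift mm [-32.2 -79.7  23. ]
```

Converted, -0.08 m / 0.5 = -0.16, -0.07 m / 0.5 = -0.14, -1.44 rad / 6.2832 = -0.2292.

Request:
move_arm(
  motion=[
    [0,0,-0.0286,-0.008,-0.02,0,0.08],
    [0,0,-0.0573,-0.016,-0.04,0,0.08],
    [0,0,-0.0859,-0.024,-0.06,0,0.08],
    [0,0,-0.1146,-0.032,-0.08,0.01,0.08],
    [0,0,-0.1432,-0.04,-0.1,0.02,0.08],
    [0,0,-0.1719,-0.048,-0.12,0.03,0.08],
    [0,0,-0.2005,-0.056,-0.14,0.04,0.08],
    [0,0,-0.2292,-0.064,-0.16,0.046,0.08],
  ],
)

```text
clock: 21.28
eef_pos: [439.8, -204.3, 227.5]
tcp_rot: [-3.139, -0.001, 1.706]
contact_force: [0.4, 0.8, 0.7]
opening: 0.934
grasp_force: 0.0
```

Converted, -1.29 rad / 6.2832 = -0.2053.

Request:
move_arm(
  motion=[
    [0,0,-0.0286,0,0,0,0.08],
    [0,0,-0.0573,0,0,0,0.08],
    [0,0,-0.0859,0,0,0,0.08],
    [0,0,-0.1146,0,0,0,0.08],
    [0,0,-0.1432,0,0,0,0.08],
    [0,0,-0.1719,0,0,0,0.08],
    [0,0,-0.2053,0,0,0,0.08],
    [0,0,-0.2053,0,0,0,0.08],
  ],
)

```text
clock: 22.28
eef_pos: [440.2, -204.7, 227.9]
tcp_rot: [3.141, -0.002, 2.99]
contact_force: [-0.0, -0.1, 0.3]
opening: 0.936
grasp_force: 0.0
```

```bash
python3 rd.py -5 e; python3 -c "
from h import *
plan(P(0,0,250),[-np.pi,0,2.9])"
```

```text
{'clock': np.float64(22.28), 'eef_pos': array([ 440.24, -204.7 ,  227.95]), 'contact_force': array([-0.02, -0.15,  0.29]), 'opening': np.float64(0.94), 'grasp_force': np.float64(0.0)} [ 3.1410e+00 -2.0000e-03  2.9897e+00] q [-0.438  0.139  1.926 -0.     1.079 -1.857]
[ 0.03 -0.06 -0.03]
needle vis in wrist [[319.01991641 258.0392632 ]]
hub -0.38354661791590416 -1.5932358318098707 needle -0.136 1758 set -0.046 1135 diff set-needle 0.09 red [0.517 1.06 ]
hub -2.8761285909712733 0.687824897400823 needle -0.157 2651 set -0.072 5 diff set-needle 0.085 red [0.718 0.804]
turn [ 0.0003 -0.0013  0.0866] shift mm [-61.3 -60.5 -21.7]
```

View pics/v_e.png

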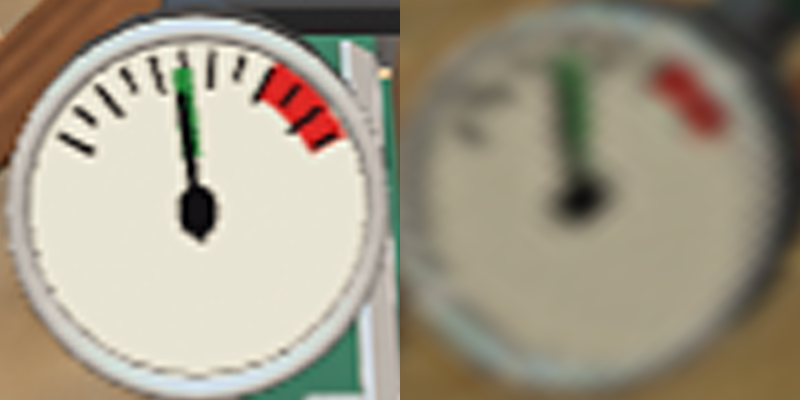

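```bash
python3 - <<'E'
from h import *
for n in('wrist','scene'):
    f=load(n);c=cloud(f);q=RP.inv().apply((c-O).reshape(-1,3)).reshape(c.shape);px,py=q[...,0],q[...,1]
    s=(abs(c[:,:,2]-51)<4)&(abs(py)<15)&(px<-120)&(px>-230);print(n,s.sum(),np.percentile(px[s],[1,3]) if s.any() else '')
print(order.sign_off())
E
```

```text
wrist 2431 [-174.15903234 -173.1227745 ]
scene 326 [-173.78184875 -173.28671962]
the job is handed in; nothing more can be done
None
```

The stick is clamped fully home against the stop. The needle lies over the green set hand, about 0.03 rad short of its middle and never near the red sector. The gripper has let go and stands clear, and the job is handed in at about 22 s. The tin, tape measure and marking gauge were not approached, but I did not re-measure them at the end.

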